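# Put the stray V-pegs back with the others

## Robot

A 7-joint arm with a two-finger parallel gripper is mounted at the origin on the work surface. World frame = base frame: x ahead of the robot, y to its left, z up, the work surface at z = 0. Lengths are in m, angles in rad, forces in N, time in s.
With the tool pointing down it reaches from about 0.4 to 0.85 m from the base axis. Payload 10.4 kg.
Tool frame: the origin (TCP) lies at the very end of the fingers, on their centre line; the grasp point (between the pads) lies 19 mm behind it; x points along the fingers, z is the direction in which the jaws open and shut, and the axes are right-handed (so a half turn about x gives the same grasp; the last joint's range is limited). The gripper opens to 85 mm and grips with 20 to 120 N. Pads are 22 mm wide; open, the fingers measure 114 mm over their backs; the gripper's body (76 mm by 85 mm) begins 54 mm behind the grasp point. The pads swing forward as they close: fully open they stand 13 mm farther back than shut.
Start: joints at [-1.199, 0.332, -0.065, 1.46, 0.022, 1.35, -0.088], TCP at [0.24, 0.577, 0.231] pointing down, gripper open.
Joint ranges: [-2.6, 2.6], [-0.5, 2.12], [-1.47, 1.34], [0.16, 2.42], [-1.27, 4.41], [0.06, 2.06], [-2.6, 2.6]. Speed limits (rad/s): [2.22, 2.22, 2.79, 2.79, 3.14, 3.14, 3.14].

## Interface

Orientations are given as a unit quaternion [x, y, z, w].
In Python, from workcell import readout, camera, manip gives the robot as it stands.
- The arm moves only by the shell command python3 -m inch 'ROWS' [FORCE]. ROWS is JSON, a list of rows, each a list of 3 entries, a list of its own where there are three numbers: the turn, a rotation vector about the tool's x, y, z in degrees, then the shift along the tool's x, y, z in mm, then the closure, from 0 (fully open) to 1 (shut). In form: [[[wx, wy, wz], [dx, dy, dz], hand], ...]. A call has 1 to 10 rows; each row is the pose to reach, as a shift and turn from the pose measured when the call began, along the tool's axes at that moment; what a row does not reach only later rows make up. A row lasts 1/8 s, in which the tool goes at most 62.5 mm and 10.7 degrees, less where a joint would pass 70% of its speed; a pose out of reach is approached as far as the arm can. A call with a gripper value outside its range is refused whole. The fingers move at their own pace and stop on an object; FORCE is the grip in N (left out, the last holds). Time passes only in rows, so rows that repeat a pose let the fingers close. It gives the time, the measured TCP pose, the force and the opening at its end, in the units of the state.
- readout.get_obs(): the state, without advancing time (a new reading comes with each control period).
- camera(name): name is "side" or "top"; returns a dict with "pixels" (480x640x3 uint8, red, green, blue), "range_z" (480x640 float32, m along the optical axis (not along the pixel's ray), 0 where there is no reading), "intrinsics" (3x3 intrinsics, pixels), "dist" ([k1, k2, p1, p2, k3] as OpenCV has them; the pictures are not rectified), "extrinsics" (4x4, takes a point from world to camera coordinates). Camera axes: x right, y down, z forward; pixel columns grow to the right and rows downward; lengths in m; the calibration is good to about 2 mm. A picture is of the moment at which its call begins.
- manip.hand_in(): hands the job in, once; it reports no verdict.
The state is a dict: "clock": time; "joint_pos": joint angles; "joint_velocities": joint speeds; "tau": joint torques, N m; "position": TCP position; "ee_rot": TCP orientation; "ft_force": force on the tool from outside, world axes, zero at the start; "torque": the same for the moment, N m; "grip_width": opening from 0.0 (shut) to 1.0 (fully open).
Only numpy, scipy, OpenCV 4.12 (cv2) and the standard library are available. Lean on these libraries where they do the work, as an engineer would, in place of code of your own. Each camera call takes 0.05 s, during which the arm holds its last target.

## Task

Two purple V-pegs lie loose on the bench and the other three are in one of the two trays of the clear drawer unit. Pull out the tray that holds the three, first standing the blue mug clear of its way if it is in the way, lay the two stray pegs flat in that tray with them, and push it fully shut. Keep the other tray shut, keep the mug upright on the bench and not touched by the trays, and leave everything else where it is.

Things in the scene. Friction and masses are not known exactly. Their poses are not given: they have to be found in the camera images.
- unit: Low clear plastic drawer unit fixed to the bench, 250 mm deep (x) by 380 mm wide (y) by 55 mm high, with a closed clear top and two trays side by side. Origin: centre of its underside; its -x side is the front, towards the robot, and the trays slide along its -x. The fronts of the shut trays are flush with its front.
- left_tray (a joint): Left tray (robot's left is +y) of the clear drawer unit: how far it is pulled out, in m; 0 shut, 0.15 the stop. It slides level towards the robot with about 1.5 N of friction and stays where left. 
- right_tray (a joint): Right tray (robot's left is +y) of the clear drawer unit: how far it is pulled out, in m; 0 shut, 0.15 the stop. It slides level towards the robot with about 1.5 N of friction and stays where left. 
- left_floor (a point): Centre of the left tray's inner floor, 11 mm above the bench; moves with the tray; axes as the unit's. Inside 222 mm long (x) by 170 mm wide (y); side and back walls 30 mm high, 4 mm thick; the front panel (inner face at x = -111 mm, 4 mm thick) rises 36 mm. Pulled out by d, only the foremost d of the tray is uncovered. Its contents start over 90 mm behind the front panel.
- right_floor (a point): The same for the right tray.
- left_tab (a point): Pull tab of the left tray, a white plastic block 14 mm wide (y), 34 mm long (x), 22 mm high, sticking out level from the front panel; the point is near its middle (15 mm from its free end), 36 mm above the bench, 19 mm ahead of the panel's outer face.
- right_tab (a point): The same for the right tray.
- peg1_mid (a point): Purple aluminium V-section tent peg, 140 mm long, 22 mm wide, 19 mm high, 30 g, lying ridge up; its two side flanges are upright and 10 mm high from its underside, 22 mm apart outside, and run from 70 mm behind to 52 mm ahead of its centre; the last 18 mm at +x taper to a point. The point is the peg's centre (9.5 mm above its underside); x along its length, z up. It starts loose on the bench on the robot's left.
- peg2_mid (a point): Purple aluminium V-section tent peg, 140 mm long, 22 mm wide, 19 mm high, 30 g, lying ridge up; its two side flanges are upright and 10 mm high from its underside, 22 mm apart outside, and run from 70 mm behind to 52 mm ahead of its centre; the last 18 mm at +x taper to a point. The point is the peg's centre (9.5 mm above its underside); x along its length, z up. It starts loose on the bench on the robot's right.
- peg3_mid (a point): Purple aluminium V-section tent peg, 140 mm long, 22 mm wide, 19 mm high, 30 g, lying ridge up; its two side flanges are upright and 10 mm high from its underside, 22 mm apart outside, and run from 70 mm behind to 52 mm ahead of its centre; the last 18 mm at +x taper to a point. The point is the peg's centre (9.5 mm above its underside); x along its length, z up. It starts in one of the trays, with two more.
- peg4_mid (a point): Purple aluminium V-section tent peg, 140 mm long, 22 mm wide, 19 mm high, 30 g, lying ridge up; its two side flanges are upright and 10 mm high from its underside, 22 mm apart outside, and run from 70 mm behind to 52 mm ahead of its centre; the last 18 mm at +x taper to a point. The point is the peg's centre (9.5 mm above its underside); x along its length, z up. It starts in the tray with peg3.
- peg5_mid (a point): Purple aluminium V-section tent peg, 140 mm long, 22 mm wide, 19 mm high, 30 g, lying ridge up; its two side flanges are upright and 10 mm high from its underside, 22 mm apart outside, and run from 70 mm behind to 52 mm ahead of its centre; the last 18 mm at +x taper to a point. The point is the peg's centre (9.5 mm above its underside); x along its length, z up. It starts in the tray with peg3.
- tin_mid (a point): Flat round aluminium tin, 72 mm across and 22 mm high; its centre. It lies in the tray that does not hold the pegs, next to a grey plastic scraper 50 x 60 x 6 mm.
- mug_mid (a point): Small blue ceramic mug, 60 mm across, 75 mm high, 200 g, open top, standing in front of the drawer unit; the point is on its axis half-way up (37.5 mm). Its handle is on its +y side and reaches about 55 mm from the axis; its body can be taken across x from above.
- extractor_mid (a point): Bystander: steel peg extractor lying on the bench, a 9 mm rod from 70 mm behind to 92 mm ahead of this point along x, hooked to +y by 30 mm at its +x end, with a 100 mm cross handle (15 mm thick, along y) at 75 mm behind. The point is half-way up, 5 mm above the bench.
- wax_mid (a point): Bystander: plain block of ski wax, 70 (x) x 34 (y) x 24 mm; its centre.
- jar_mid (a point): Bystander: small amber glass jar, 42 mm across and 42 mm high; its centre.
- torch_mid (a point): Bystander: hand torch lying along x, 115 mm long, 30 mm thick; near its middle, 15 mm above the bench.
- lotion_mid (a point): Bystander: white bottle, 50 mm across, 140 mm high; its centre.
There are look-alikes about, which are no part of the job. Leave any pink look-alike of the part that bears peg2_mid alone.

How it is judged:
By the outcome, as a careful person would: the job done as asked, in the order asked, and still so for the second after the job is handed in, with the robot touching nothing.
It also fails if it takes over 72 s, if anything falls off the work surface, if the arm or the gripper's body presses on something with over 40 N, if the wrist force passes 120 N, or if a joint passes its speed limit or range.

## Working session

There is one attempt and no reset: what is moved stays moved. The work goes in short steps, Python scripts to look and compute and a shell command to move; the robot and the scene stay as the last step left them, time stands still between calls to the robot, and variables do not carry over. Pictures are saved under pics/ and viewed, and the job is handed in when it is done.

```bash
ls; mkdir -p pics; python3 - <<'E'
from workcell import readout, camera
import cv2
print(readout.get_obs())
for n in("top","side"):
    c=camera(n); cv2.imwrite(f"pics/{n}0.png",c["pixels"][:,:,::-1]); print(n,c["intrinsics"],c["dist"],c["extrinsics"])
E
```

```text
pics
{'clock': 0.0, 'joint_pos': array([-1.19860969,  0.33285756, -0.06474606,  1.46093454,  0.02160032,
        1.34988663, -0.0884964 ]), 'joint_velocities': array([-1.07806472e-03, -1.81020652e-03,  1.67269196e-04,  3.09534747e-04,
        5.77815581e-04, -7.92416265e-05, -4.68056765e-04]), 'tau': array([ 6.67428139e-04, -6.25437999e+01,  4.93338949e-02, -3.91608274e+01,
        1.61565235e-02,  9.82838217e-03, -6.04307345e-06]), 'position': array([0.24021929, 0.5765923 , 0.23052821]), 'ee_rot': array([-0.39254057,  0.58873306,  0.39196646,  0.58793502]), 'ft_force': array([ 0.21895365, -0.35534285,  1.1788322 ]), 'torque': array([ 0.03106794, -0.04116504, -0.0250506 ]), 'grip_width': 1.0007107279699532}
top [[541.66490803   0.         320.3403926 ]
 [  0.         541.66490803 237.09886481]
 [  0.           0.           1.        ]] [-0.00322585  0.          0.          0.          0.        ] [[ 0.02811337 -0.99923991  0.02700453 -0.0518554 ]
 [-0.99637227 -0.03018306 -0.07956938  0.57768531]
 [ 0.08032398 -0.0246696  -0.99646348  1.27602546]
 [ 0.          0.          0.          1.        ]]
side [[561.15700127   0.         308.95946172]
 [  0.         561.15700127 240.89486129]
 [  0.           0.           1.        ]] [-0.18005546  0.          0.          0.          0.        ] [[ 0.98192792 -0.18925033  0.00136774 -0.56182544]
 [-0.14235359 -0.74332724 -0.65360544  0.09999799]
 [ 0.12471173  0.64159873 -0.75683423  1.34955969]
 [ 0.          0.          0.          1.        ]]
```

View pics/top0.png

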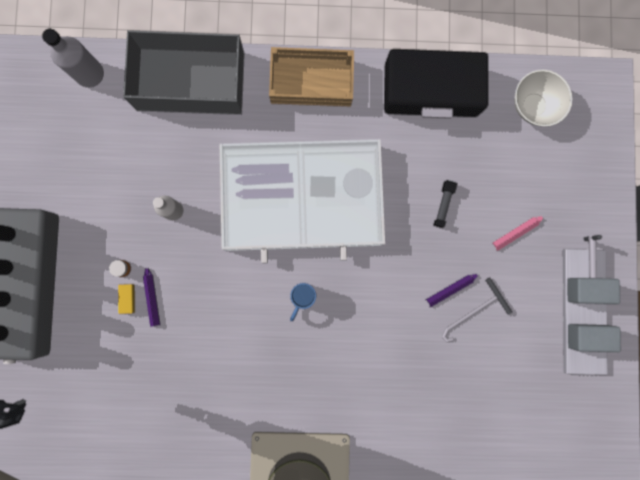

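View pics/side0.png

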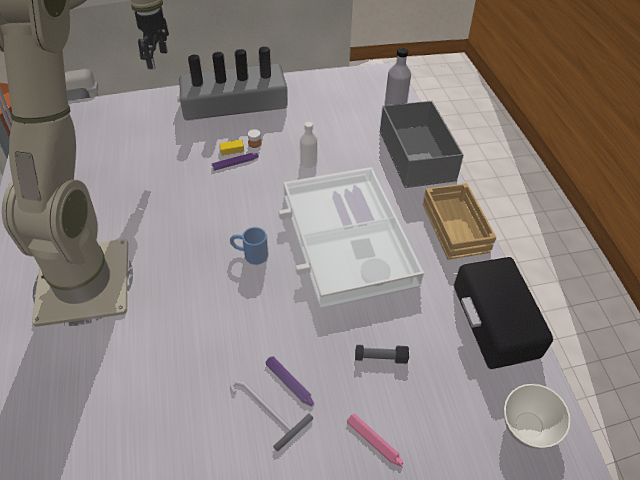

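```bash
cat > h.py <<'E'
import numpy as np, cv2
from workcell import readout, camera
from scipy.spatial.transform import Rotation as R
def ray(c,uv):
    uv=np.array(uv,float).reshape(-1,1,2)
    p=cv2.undistortPoints(uv,c["intrinsics"],np.array(c["dist"]))[:,0]
    E=c["extrinsics"]; Rm=E[:3,:3]; o=-Rm.T@E[:3,3]
    d=np.c_[p,np.ones(len(p))]@Rm
    return o,d
def plane(c,uv,z):
    o,d=ray(c,uv); return o+d*((z-o[2])/d[:,2])[:,None]
def pix(c,P):
    E=c["extrinsics"]; return cv2.projectPoints(np.array(P,float).reshape(-1,1,3),cv2.Rodrigues(E[:3,:3])[0],E[:3,3],c["intrinsics"],np.array(c["dist"]))[0][:,0]
def cloud(c):
    z=c["range_z"]; v,u=np.mgrid[:480,:640]
    p=cv2.undistortPoints(np.c_[u.ravel(),v.ravel()].astype(float).reshape(-1,1,2),c["intrinsics"],np.array(c["dist"]))[:,0]
    P=np.c_[p,np.ones(len(p))]*z.reshape(-1,1); E=c["extrinsics"]
    return ((P-E[:3,3])@E[:3,:3]).reshape(480,640,3)
def save(c,name,box=None,s=1):
    im=c["pixels"][:,:,::-1]
    if box: im=im[box[1]:box[3],box[0]:box[2]]
    cv2.imwrite("pics/"+name,cv2.resize(im,None,fx=s,fy=s,interpolation=cv2.INTER_CUBIC))
def tool(target,Rt=None):
    """shift in mm in tool axes from now to target world; turn rotvec deg to Rt"""
    o=readout.get_obs(); R0=R.from_quat(o["ee_rot"])
    sh=R0.inv().apply(np.array(target)-o["position"])*1000
    tr=np.degrees((R0.inv()*Rt).as_rotvec()) if Rt is not None else np.zeros(3)
    return tr.round(1),sh.round(1)
def down(jawdeg):
    """tool x down, z (jaw) along world angle jawdeg"""
    a=np.radians(jawdeg); x=np.array([0,0,-1.]); z=np.array([np.cos(a),np.sin(a),0]); y=np.cross(z,x)
    return R.from_matrix(np.c_[x,y,z])
E
python3 - <<'E'
from h import *
t=camera("top"); s=camera("side")
save(t,"tA.png",(100,130,400,340),2.6); save(t,"tB.png",(400,170,630,370),3)
save(s,"sA.png",(200,120,440,320),3)
for n,c in(("top",t),("side",s)):
    h=cv2.cvtColor(c["pixels"],cv2.COLOR_RGB2HSV)
    for nm,lo,hi in(("purple",(125,70,30),(150,255,255)),("pink",(160,80,100),(179,255,255)),("blue",(100,90,40),(120,255,255))):
        m=cv2.inRange(h,lo,hi); k,l,st,ce=cv2.connectedComponentsWithStats(m)
        for i in range(1,k):
            if st[i,4]>60:
                cn=np.argwhere(l==i)[:,::-1].astype(np.float32)
                r=cv2.minAreaRect(cn); print(n,nm,st[i],ce[i].round(1),r)
                z=0.012; b=plane(c,cv2.boxPoints(r),z)
                print(b.round(3).tolist(), plane(c,[ce[i]],z).round(4))
# unit
P=cloud(t)
print("unit corners", plane(t,[(220,147),(381,142),(384,244),(222,249)],0.055).round(3).tolist())
print("tabs", plane(t,[(264,257),(343,253)],0.047).round(3).tolist())
for uv in((264,257),(343,253),(303,295),(260,180),(200,280),(300,260)): print(uv,P[uv[1],uv[0]].round(3))
E
```

```text
top purple [143 269  17  57 538] [150.5 298.1] ((150.2200469970703, 296.967041015625), (56.86384201049805, 9.938810348510742), 81.46923065185547)
[[0.489, 0.391, 0.012], [0.493, 0.368, 0.012], [0.361, 0.341, 0.012], [0.357, 0.364, 0.012]] [[0.4221 0.365  0.012 ]]
top purple [427 274  50  32 460] [451.2 289.2] ((452.1618957519531, 288.6431884765625), (8.745360374450684, 54.931793212890625), 59.93141555786133)
[[0.439, -0.295, 0.012], [0.508, -0.41, 0.012], [0.49, -0.421, 0.012], [0.421, -0.306, 0.012]] [[ 0.463  -0.3553  0.012 ]]
top pink [493 217  49  33 448] [516.7 232.4] ((518.0112915039062, 231.6179962158203), (8.69198226928711, 54.483890533447266), 57.9946174621582)
[[0.58, -0.456, 0.012], [0.654, -0.571, 0.012], [0.636, -0.582, 0.012], [0.562, -0.468, 0.012]] [[ 0.606  -0.5156  0.012 ]]
top blue [291 284  25  36 511] [302.3 296.8] ((303.0, 301.5), (35.0, 24.0), 90.0)
[[0.465, 0.032, 0.012], [0.466, -0.026, 0.012], [0.383, -0.028, 0.012], [0.382, 0.029, 0.012]] [[0.435 0.004 0.012]]
side purple [212 153  46  17 303] [234.2 160.6] ((235.0094451904297, 160.28302001953125), (7.14274
[... 614 characters left out ...]
, 0.012], [0.653, -0.573, 0.012], [0.633, -0.587, 0.012]] [[ 0.6038 -0.5201  0.012 ]]
side blue [230 229  36  17  88] [247. 239.] ((248.08473205566406, 236.5439910888672), (34.0482177734375, 15.10165786743164), 13.392496109008789)
[[0.378, 0.055, 0.012], [0.391, 0.104, 0.012], [0.473, 0.06, 0.012], [0.457, 0.013, 0.012]] [[0.4213 0.0498 0.012 ]]
unit corners [[0.783, 0.209, 0.055], [0.808, -0.172, 0.055], [0.565, -0.184, 0.055], [0.542, 0.194, 0.055]]
tabs [[0.526, 0.096, 0.047], [0.541, -0.089, 0.047]]
(264, 257) [0.526 0.096 0.045]
(343, 253) [ 0.541 -0.089  0.049]
(303, 295) [0.439 0.002 0.007]
(260, 180) [0.707 0.112 0.054]
(200, 280) [0.468 0.251 0.003]
(300, 260) [ 0.524  0.012 -0.001]
```

View pics/tA.png

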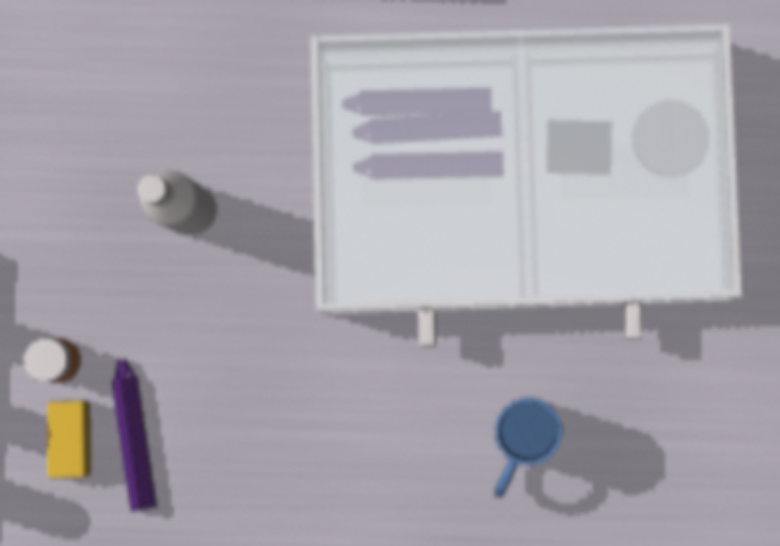

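View pics/tB.png

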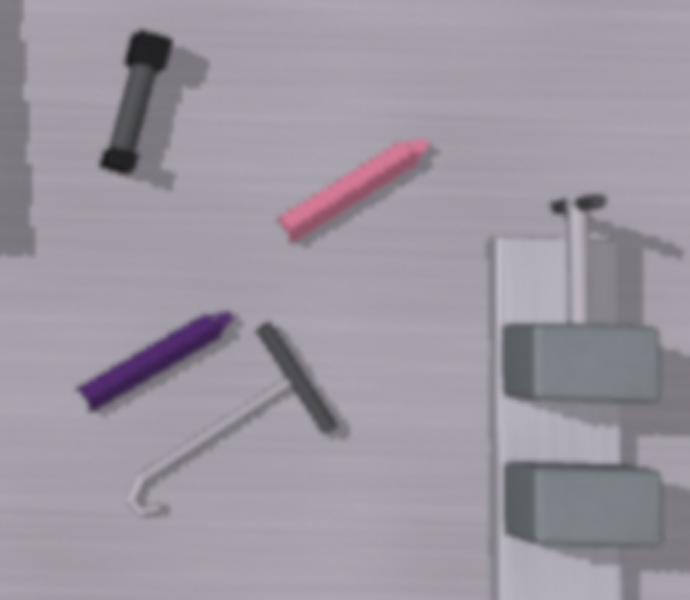

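View pics/sA.png

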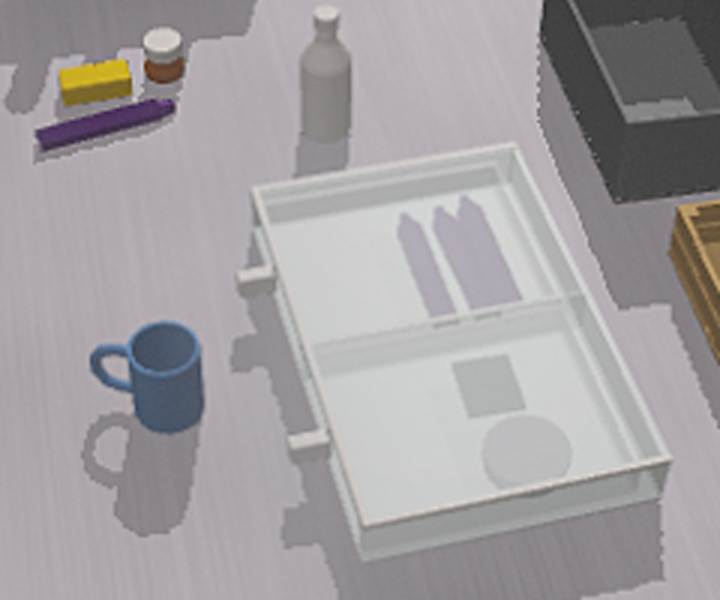

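Candidates: purple strays at top (150,297) and (452,289), which are peg1 and peg2. The pink look-alike at (518,232) is to be left alone. Three purple pegs sit in the left tray at (264,180), and the tin and scraper are in the right tray. The crops confirm this choice. The left tab is at (264,257). The mug at (303,295) seems to be in the tray's path, so I'll measure it.

```bash
python3 - <<'E'
from h import *
t=camera("top"); s=camera("side")
E=t["extrinsics"];print("cam",(-E[:3,:3].T@E[:3,3]).round(3))
h=cv2.cvtColor(t["pixels"],cv2.COLOR_RGB2HSV)
m=cv2.inRange(h,(100,90,40),(120,255,255)); k,l,st,ce=cv2.connectedComponentsWithStats(m); i=1+np.argmax(st[1:,4]); m=(l==i).astype(np.uint8)
d=cv2.distanceTransform(m,cv2.DIST_L2,5); c=np.argwhere(d>d.max()-.3)[:,::-1].mean(0); print("mug px",c,d.max())
M=plane(t,[c],0.075)[0]; print("mug",M)
v,u=np.nonzero(m); far=np.hypot(u-c[0],v-c[1])>16; hp=np.array([u[far].mean(),v[far].mean()]); H=plane(t,[hp],0.04)[0]
print("handle dir deg",np.degrees(np.arctan2(*(H-M)[1::-1])),hp)
print("mug in side:",pix(s,[M, [M[0],M[1],0]]))
# unit
q=plane(t,[(220,147),(381,142),(384,244),(222,249)],0.055)[:,:2]
C=q.mean(0); 
yd=(q[3]-q[2])+(q[0]-q[1]); a=np.arctan2(yd[1],yd[0])-np.pi/2; xd=(q[0]-q[3])+(q[1]-q[2]); print("unit C",C,"yaw",np.degrees(a),np.degrees(np.arctan2(xd[1],xd[0])), np.linalg.norm(yd)/2,np.linalg.norm(xd)/2)
ux=np.array([np.cos(a),np.sin(a)]); uy=np.array([-ux[1],ux[0]])
f=lambda p:np.array([(p[:2]-C)@ux,(p[:2]-C)@uy]).round(4)
print("mug unit",f(M),"handle",f(H)); 
# tabs: white blobs ahead of the front
for x0,x1,y0,y1 in((255,275,247,268),(333,355,243,264)):
    print((h[y0:y1,x0:x1,2]>200).sum()); 
    w=np.argwhere(h[y0:y1,x0:x1,2]>205)[:,::-1]+[x0,y0]; print("tab rows",w[:,1].min(),w[:,1].max())
    for r in range(y0,y1): print(r,"".join("%4d"%x for x in h[r,x0:x1,2]))
    break
o=readout.get_obs(); Rm=R.from_quat(o["ee_rot"]).as_matrix(); print("tool axes cols\n",Rm.round(3)); print(o["clock"])
# front inner peg edge seen in left tray
hh=t["pixels"][185:215,262].astype(int); print(hh.tolist())
E
```

```text
cam [ 0.475 -0.003  1.319]
mug px [303.  295.5] 11.984499
mug [0.43991911 0.0021274  0.075     ]
handle dir deg 155.36489993944244 [293.5 314.5]
mug in side: [[254.90960916 235.40176555]
 [257.04954275 255.15864856]]
unit C [0.6742752  0.01154795] yaw 3.6473799458537264 3.1555471264951462 0.3802068652602692 0.24246186858516092
mug unit [-0.2345  0.0055] handle [-0.2788  0.0294]
30
tab rows 252 259
247  194 194 194 194 194 193 189 183 181 182 185 189 192 190 188 189 189 189 190 192
248  181 179 178 179 179 178 172 163 158 159 163 167 168 166 165 165 165 165 167 170
249  162 160 159 159 161 169 178 174 164 165 170 157 141 142 144 145 145 144 145 147
250  135 136 136 136 140 160 193 196 186 185 186 162 126 127 131 131 131 131 131 132
251  128 128 128 128 132 155 194 205 203 201 193 163 120 122 127 127 127 127 128 127
252  127 127 126 127 131 151 189 205 206 204 195 164 118 120 127 127 127 127 127 127
253  127 127 127 127 130 151 187 204 207 204 195 164 119 120 126 126 126 127 126 126
254  127 128 128 127 131 151 187 205 207 203 194 164 118 120 127 127 127 127 127 127
255  129 128 129 12
[... 989 characters left out ...]
169 169 169
267  171 171 171 171 170 170 170 170 170 169 170 170 170 170 169 170 169 169 169 170
tool axes cols
 [[-0.    -0.923  0.385]
 [-0.     0.385  0.923]
 [-1.    -0.    -0.   ]]
0.3
[[200, 202, 208], [203, 206, 211], [200, 203, 208], [188, 188, 197], [170, 166, 179], [160, 154, 170], [158, 152, 169], [158, 151, 169], [158, 152, 169], [158, 153, 170], [159, 153, 170], [159, 153, 170], [163, 159, 173], [179, 179, 187], [196, 199, 204], [201, 205, 208], [201, 205, 208], [201, 205, 208], [201, 205, 208], [200, 205, 208], [201, 205, 209], [201, 205, 209], [201, 206, 210], [202, 207, 212], [203, 208, 213], [204, 209, 213], [204, 208, 213], [204, 208, 213], [204, 208, 213], [204, 208, 213]]
```

```bash
python3 -m inch '[[[2,0,0],[30,-405,-453],0],[[2,0,0],[30,-405,-453],0],[[2,0,0],[30,-405,-453],0],[[2,0,0],[30,-405,-453],0],[[2,0,0],[30,-405,-453],0],[[2,0,0],[30,-405,-453],0],[[2,0,0],[30,-405,-453],0],[[2,0,0],[30,-405,-453],0],[[2,0,0],[30,-405,-453],0],[[2,0,0],[30,-405,-453],0]]' 40
python3 - <<'E'
from h import *
print(tool([0.44,0.002,0.036],down(65)))
t=camera("top"); save(t,"t1.png",(200,130,400,340),2.6)
tip=plane(t,[(263.4,262.3)],0.047)[0]; print(tip, tip+.015*np.array([.998,.0636,0]))
E
```

```text
clock: 1.55
position: [0.4403, 0.0002, 0.2015]
ee_rot: [-0.381, 0.595, 0.381, 0.596]
ft_force: [1.1, 1.1, 0.2]
grip_width: 1.003
(array([0.3, 0. , 0. ]), array([165.5,   1.2,   1.4]))
[0.51387487 0.09724095 0.047     ] [0.52884487 0.09819495 0.047     ]
```

```bash
python3 -m inch '[[[0,0,0],[100,1,1],0],[[0,0,0],[165,1,1],0],[[0,0,0],[165,1,1],0],[[0,0,0],[165,1,1],0.5],[[0,0,0],[165,1,1],0.5],[[0,0,0],[165,1,1],0.5],[[0,0,0],[165,1,1],0.5],[[0,0,0],[165,1,1],0.5]]' 40
python3 - <<'E'
from h import *
s=camera("side"); save(s,"s2.png",(140,60,440,360),2)
print(tool([0.43,-0.14,0.09]),tool([0.43,-0.14,0.037]))
E
```

```text
clock: 2.6
position: [0.4421, -0.0037, 0.0374]
ee_rot: [-0.381, 0.596, 0.379, 0.597]
ft_force: [-0.4, 0.0, 7.6]
grip_width: 0.676
(array([0., 0., 0.]), array([ -52.5,  -46.9, -128.6])) (array([0., 0., 0.]), array([   0.5,  -46.7, -128.7]))
```

View pics/s2.png

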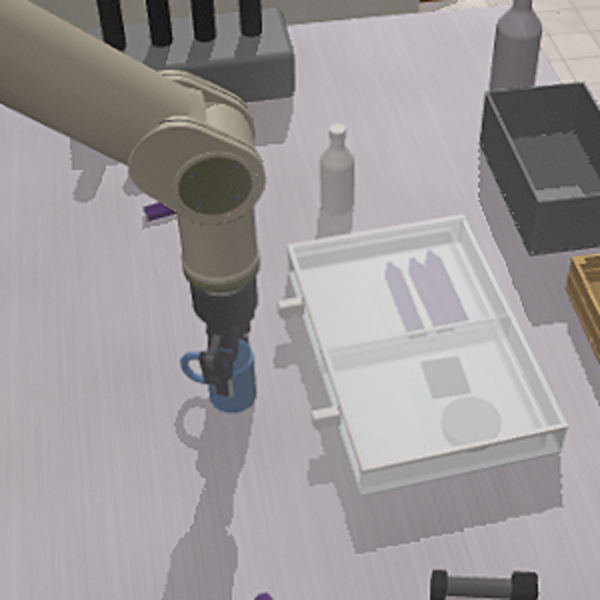

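```bash
python3 -m inch '[[[0,0,0],[-50,0,0],0.5],[[0,0,0],[-52,-24,-64],0.5],[[0,0,0],[-52,-47,-128],0.5],[[0,0,0],[-52,-47,-128],0.5],[[0,0,0],[-52,-47,-128],0.5]]'
python3 - <<'E'
from h import *
s=camera("side"); save(s,"s3.png",(140,60,440,360),2)
print(tool([0.43,-0.14,0.038]))
E
```

```text
clock: 3.28
position: [0.4302, -0.1398, 0.0895]
ee_rot: [-0.38, 0.596, 0.379, 0.598]
ft_force: [-0.2, 1.1, -1.4]
grip_width: 0.681
(array([0., 0., 0.]), array([51.4, -0. , -1.4]))
```

View pics/s3.png

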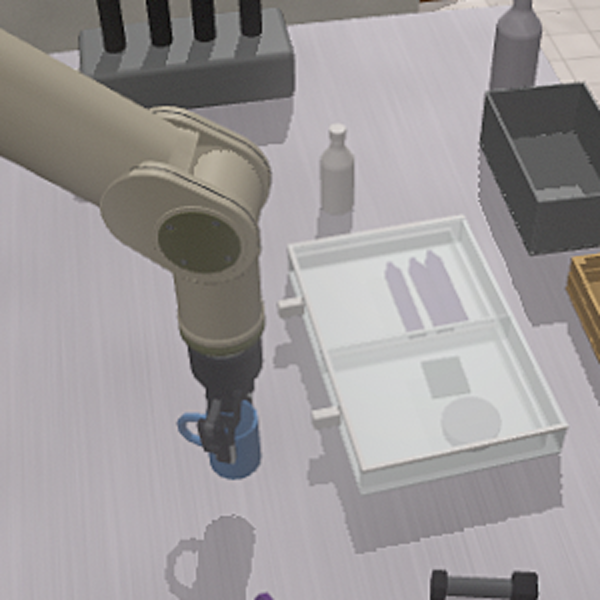

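The mug is lifted upright, around pixel (255,280) in the full side view. I'll lower it, release it and rise.

```bash
python3 -m inch '[[[0,0,0],[35,0,0],0.5],[[0,0,0],[49,0,0],0.5],[[0,0,0],[51,0,0],0.5],[[0,0,0],[51,0,0],0.5],[[0,0,0],[51,0,0],0],[[0,0,0],[51,0,0],0],[[0,0,0],[51,0,0],0],[[0,0,0],[0,0,0],0],[[0,0,0],[-50,0,0],0],[[0,0,0],[-50,0,0],0]]'
python3 - <<'E'
from h import *
s=camera("side"); save(s,"s4.png",(140,60,440,360),2)
p=[0.529,0.098]
print(tool(p+[0.10],down(93.6)),tool(p+[.018],down(93.6)))
E
```

```text
clock: 4.58
position: [0.4325, -0.1391, 0.1429]
ee_rot: [-0.382, 0.593, 0.378, 0.599]
ft_force: [-0.6, 0.4, -0.7]
grip_width: 1.0
(array([-28.6,   0.1,   0.4]), array([ 41.6,  11.7, 255.6])) (array([-28.6,   0.1,   0.4]), array([123.6,  12.2, 255.4]))
```

View pics/s4.png

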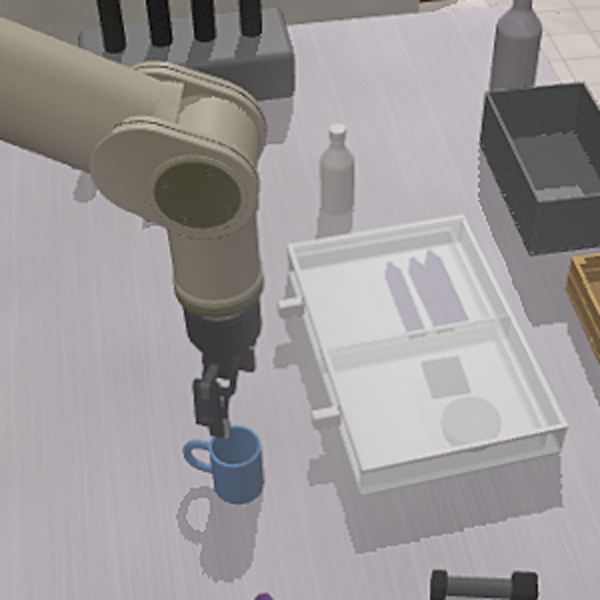

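The mug stands clear in front of the right tray at about (258,275). Next is the left tab.

```bash
python3 -m inch '[[[-28.6,0,0],[40,12,255],0.5],[[-28.6,0,0],[40,12,255],0.5],[[-28.6,0,0],[40,12,255],0.5],[[-28.6,0,0],[40,12,255],0.5],[[-28.6,0,0],[40,12,255],0.5],[[-28.6,0,0],[40,12,255],0.5],[[-28.6,0,0],[40,12,255],0.5]]'
python3 - <<'E'
from h import *
t=camera("top"); save(t,"t5.png",(200,130,400,340),2.6)
p=[0.528,0.098]
print(tool(p+[0.10],down(93.6)),tool(p+[.018],down(93.6)))
E
```

```text
clock: 5.5
position: [0.528, 0.0957, 0.1013]
ee_rot: [0.517, -0.483, -0.513, -0.486]
ft_force: [0.1, -0.4, -0.1]
grip_width: 0.501
(array([-0.1, -0. ,  0.4]), array([ 1.6, -0. ,  2.2])) (array([-0.1, -0. ,  0.4]), array([83.6,  0.5,  2.2]))
```

View pics/t5.png

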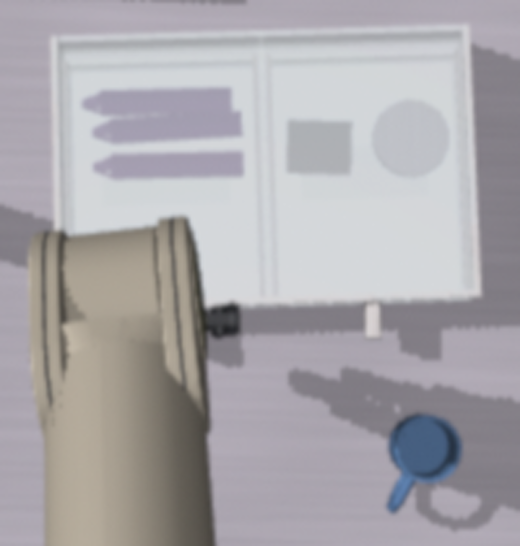

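```bash
python3 -m inch '[[[0,0,0],[50,0,2],0.5],[[0,0,0],[80,0,2],0.5],[[0,0,0],[82,0,2],0.5],[[0,0,0],[82,0,2],0.95],[[0,0,0],[82,0,2],0.95],[[0,0,0],[82,0,2],0.95],[[0,0,0],[82,0,2],0.95]]' 50
python3 - <<'E'
from h import *
s=camera("side"); save(s,"s6.png",(200,100,400,300),3)
o=readout.get_obs(); p=o["position"]; d=np.array([.998,.0636,0])
for L in(.07,.14,.145): print(tool(p-L*d))
E
```

```text
clock: 6.42
position: [0.5295, 0.0989, 0.0213]
ee_rot: [0.517, -0.482, -0.513, -0.487]
ft_force: [-2.8, 3.8, 8.3]
grip_width: 0.151
(array([0., 0., 0.]), array([-0.6, 70. , -0.2]))
(array([0., 0., 0.]), array([ -1.2, 140. ,  -0.3]))
(array([0., 0., 0.]), array([ -1.2, 145. ,  -0.3]))
```

View pics/s6.png

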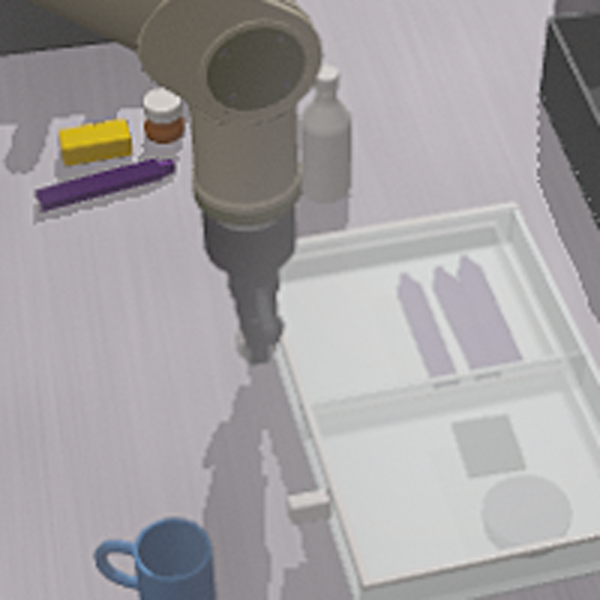

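```bash
python3 -m inch '[[[0,0,0],[0,15,0],0.95],[[0,0,0],[0,40,0],0.95],[[0,0,0],[-1,65,0],0.95],[[0,0,0],[-1,90,0],0.95],[[0,0,0],[-1,115,0],0.95],[[0,0,0],[-1,132,0],0.95],[[0,0,0],[-1,140,0],0.95],[[0,0,0],[-1,140,0],0.95]]'
python3 - <<'E'
from h import *
s=camera("side"); save(s,"s7.png",(180,100,440,320),2.5)
E
```

```text
clock: 7.48
position: [0.3892, 0.0902, 0.0213]
ee_rot: [0.517, -0.482, -0.514, -0.487]
ft_force: [-1.6, -2.0, 0.9]
grip_width: 0.15
```

View pics/s7.png

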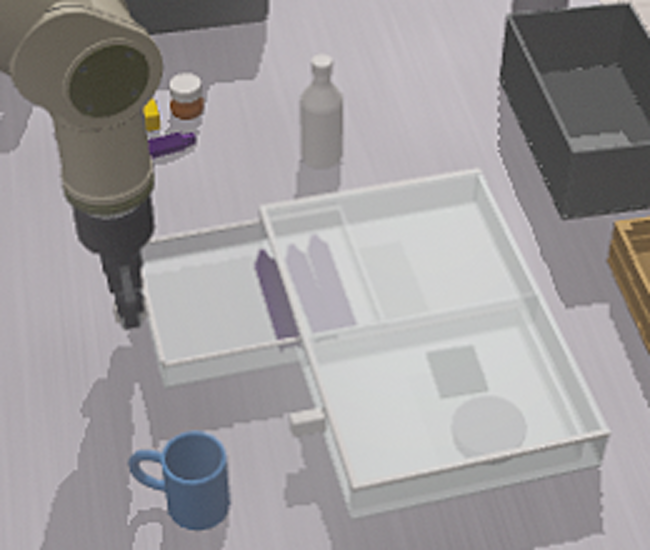

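```bash
python3 -m inch '[[[0,0,0],[0,0,0],0.6],[[0,0,0],[0,0,0],0.6],[[0,0,0],[0,0,0],0.6],[[0,0,0],[-60,0,0],0.6],[[0,0,0],[-110,0,0],0.62],[[0,0,0],[-110,0,0],0.62]]'
python3 - <<'E'
from h import *
t=camera("top"); s=camera("side"); save(t,"t8.png",(90,230,290,380),4)
for c in(t,):
    h=cv2.cvtColor(c["pixels"],cv2.COLOR_RGB2HSV)
    for nm,lo,hi,z in(("purple",(125,70,30),(150,255,255),.011),("yellow",(20,120,90),(35,255,255),.024)):
        m=cv2.inRange(h,lo,hi); k,l,st,ce=cv2.connectedComponentsWithStats(m)
        for i in range(1,k):
            if st[i,4]>60:
                r=cv2.minAreaRect(np.argwhere(l==i)[:,::-1].astype(np.float32))
                b=plane(c,cv2.boxPoints(r),z); print(nm,r[0],r[1],b.round(3).tolist(),b.mean(0).round(4))
o=readout.get_obs(); print(o["joint_pos"].round(2))
print(tool([.425,.366,.07],down(101.6)))
E
```

```text
clock: 8.28
position: [0.391, 0.0909, 0.1347]
ee_rot: [0.517, -0.479, -0.513, -0.489]
ft_force: [0.4, -0.0, -0.7]
grip_width: 0.374
purple (266.00732421875, 251.7255859375) (5.900156497955322, 56.00312042236328) [[0.544, 0.162, 0.011], [0.552, 0.028, 0.011], [0.538, 0.027, 0.011], [0.529, 0.161, 0.011]] [0.5406 0.0946 0.011 ]
purple (150.1925506591797, 296.9707946777344) (56.86611557006836, 9.917116165161133) [[0.489, 0.391, 0.011], [0.493, 0.368, 0.011], [0.361, 0.341, 0.011], [0.357, 0.364, 0.011]] [0.4249 0.3661 0.011 ]
purple (452.1583557128906, 288.6338806152344) (8.787371635437012, 54.928043365478516) [[0.439, -0.295, 0.011], [0.509, -0.41, 0.011], [0.49, -0.421, 0.011], [0.421, -0.306, 0.011]] [ 0.4646 -0.3581  0.011 ]
yellow (125.17011260986328, 298.7422790527344) (28.01652717590332, 14.89371395111084) [[0.451, 0.441, 0.024], [0.453, 0.407, 0.024], [0.388, 0.4, 0.024], [0.386, 0.435, 0.024]] [0.4195 0.4207 0.024 ]
[-0.83 -0.13  0.46  2.17  0.07  1.08  1.23]
(array([-8.1,  0.1,  0.5]), array([ 62.5, -52.4, 273. ]))
```

View pics/t8.png

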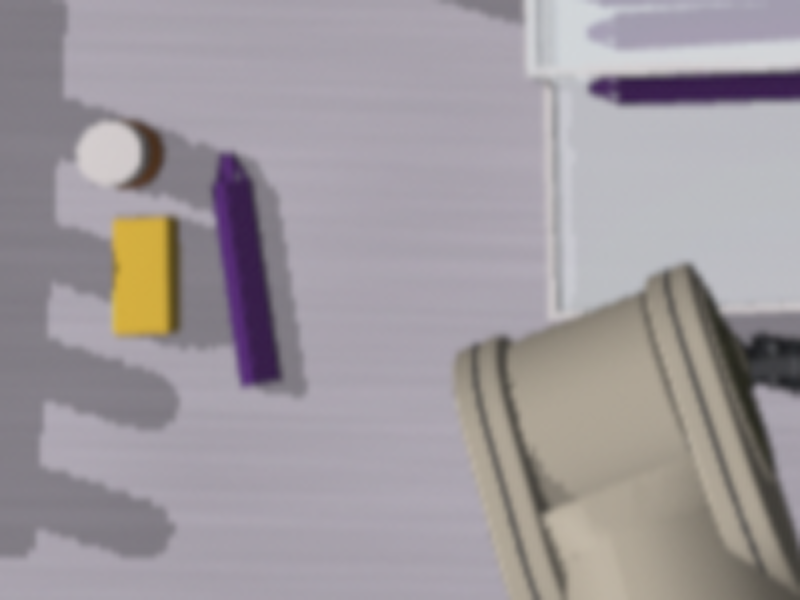

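```bash
python3 -m inch '[[[-8,0,0],[55,-52,273],0.62],[[-8,0,0],[62,-52,273],0.62],[[-8,0,0],[62,-52,273],0.62],[[-8,0,0],[62,-52,273],0.62],[[-8,0,0],[62,-52,273],0.62],[[-8,0,0],[62,-52,273],0.62],[[-8,0,0],[62,-52,273],0.62]]'
python3 - <<'E'
from h import *
s=camera("side"); save(s,"s9.png",(150,60,350,210),4)
print(tool([.425,.366,.003],down(101.6)))
E
```

```text
clock: 9.25
position: [0.4243, 0.3644, 0.0691]
ee_rot: [0.549, -0.446, -0.545, -0.449]
ft_force: [0.4, 0.8, 0.3]
grip_width: 0.382
(array([-0.2, -0. ,  0.5]), array([66.7, -0.2,  1.6]))
```

View pics/s9.png

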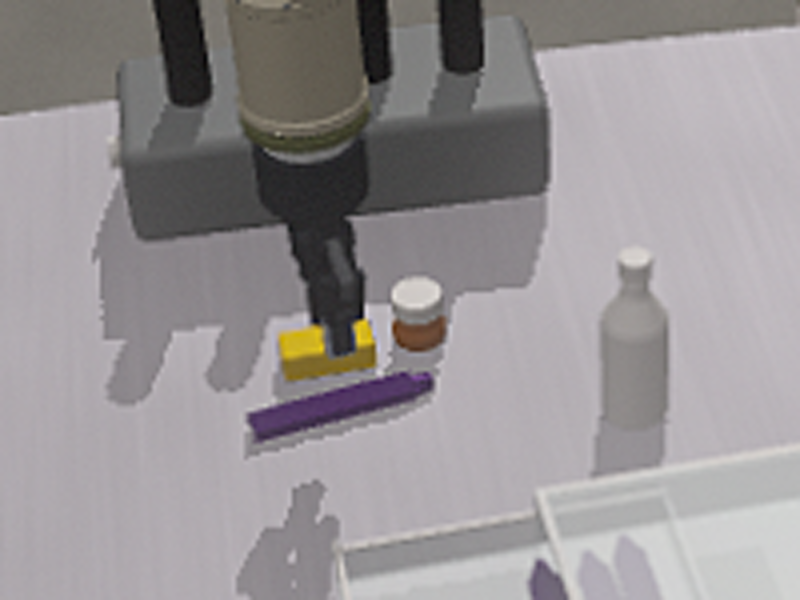

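```bash
python3 -m inch '[[[0,0,0.5],[40,0,1],0.62],[[0,0,0.5],[62,0,1.5],0.62],[[0,0,0.5],[68,0,1.5],0.62],[[0,0,0.5],[68,0,1.5],0.62],[[0,0,0.5],[68,0,1.5],0.9],[[0,0,0.5],[68,0,1.5],0.9],[[0,0,0.5],[68,0,1.5],0.9],[[0,0,0.5],[68,0,1.5],0.9]]' 50
```

```text
clock: 10.3
position: [0.4256, 0.3662, 0.003]
ee_rot: [0.547, -0.447, -0.547, -0.448]
ft_force: [-1.2, -2.5, 7.4]
grip_width: 0.239
```

```bash
python3 -m inch '[[[0,0,0],[-40,0,0],0.9],[[0,0,0],[-97,0,0],0.9],[[0,0,0],[-97,0,0],0.9]]'
python3 - <<'E'
from h import *
s=camera("side"); save(s,"s10.png",(150,60,350,210),4)
print(tool([.490,.0966,.1],down(3.6)))
E
```

```text
clock: 10.68
position: [0.4278, 0.3682, 0.105]
ee_rot: [0.547, -0.444, -0.547, -0.451]
ft_force: [-0.6, -0.6, -0.8]
grip_width: 0.238
(array([97.8,  0.4,  0. ]), array([   1.3,   -8.7, -277.9]))
```

View pics/s10.png

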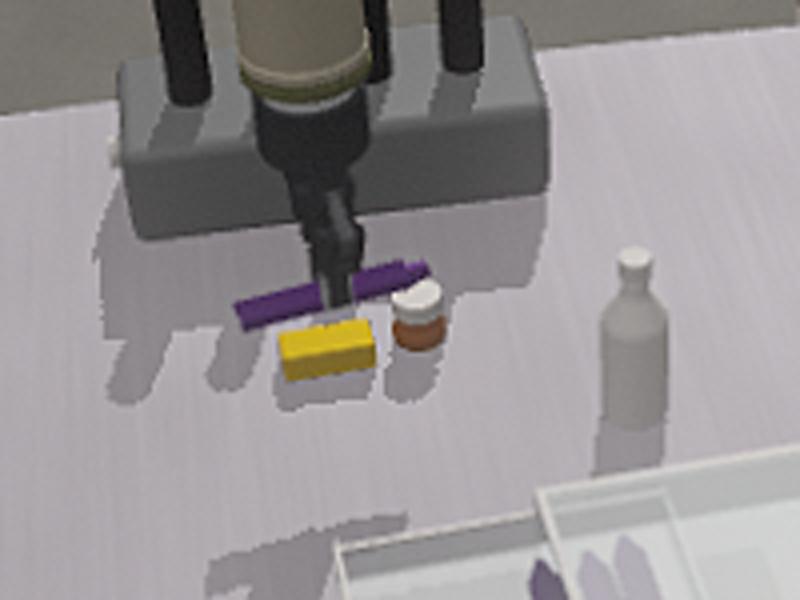

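```bash
python3 -m inch '[[[10,0,0],[1,-1,-28],0.9],[[20,0,0],[1,-2,-60],0.9],[[30,0,0],[1,-3,-90],0.9],[[40,0,0],[1,-4,-120],0.9],[[50,0,0],[1,-5,-150],0.9],[[60,0,0],[1,-6,-180],0.9],[[70,0,0],[1,-7,-210],0.9],[[80,0,0],[1,-8,-240],0.9],[[90,0,0],[1,-9,-278],0.9],[[98,0,0],[1,-9,-278],0.9]]'
python3 -m inch '[[[0,0,0],[0,0,0],0.9],[[0,0,0],[0,0,0],0.9]]'
python3 - <<'E'
from h import *
s=camera("side"); save(s,"s11.png",(180,120,380,270),4)
t=camera("top"); save(t,"t11.png",(200,170,360,290),4)
print(tool([.490,.0966,.1],down(3.6)))
E
```

```text
clock: 11.98
position: [0.4902, 0.0932, 0.0995]
ee_rot: [-0.017, 0.706, 0.019, 0.708]
ft_force: [0.9, 0.6, -0.9]
grip_width: 0.238
clock: 12.22
position: [0.4897, 0.0933, 0.0989]
ee_rot: [-0.018, 0.706, 0.02, 0.708]
ft_force: [-1.1, 0.5, -1.2]
grip_width: 0.242
(array([-0.6,  0.1, -0.2]), array([-0.8,  3. ,  0.2]))
```

View pics/s11.png

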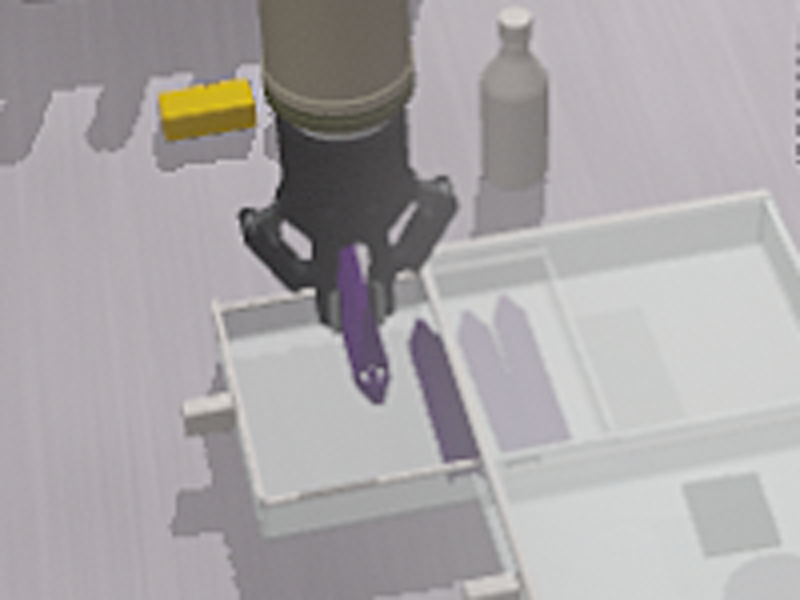

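View pics/t11.png

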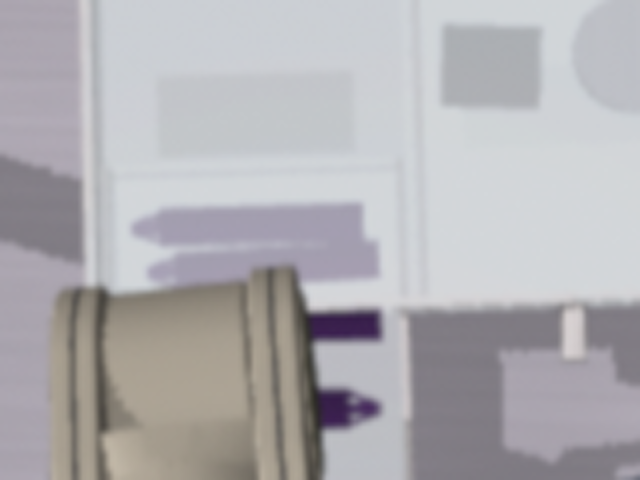

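The peg is level over the tray, its tip at (273,220) in the side view, with the front resident peg about 20 mm beyond it. I'll lower it.

```bash
python3 -m inch '[[[0,0,0],[40,3,0],0.9],[[0,0,0],[70,3,0],0.9],[[0,0,0],[80,3,0],0.9],[[0,0,0],[83,3,0],0.9],[[0,0,0],[83,3,0],0.9]]'
python3 - <<'E'
from h import *
s=camera("side"); save(s,"s12.png",(180,120,380,270),4)
E
```

```text
clock: 12.95
position: [0.4906, 0.097, 0.017]
ee_rot: [-0.018, 0.706, 0.02, 0.708]
ft_force: [0.1, 0.5, 0.2]
grip_width: 0.239
```

View pics/s12.png

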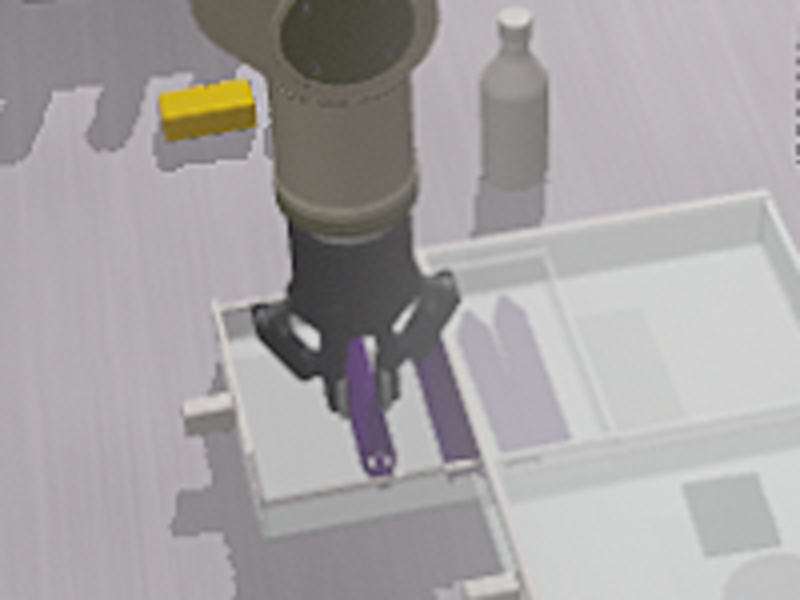

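```bash
python3 -m inch '[[[0,0,0],[3,0,0],0.9],[[0,0,0],[3,0,0],0.9],[[0,0,0],[3,0,0],0.66],[[0,0,0],[3,0,0],0.66],[[0,0,0],[-20,0,0],0.66],[[0,0,0],[-80,0,0],0.66],[[0,0,0],[-110,0,0],0.6],[[0,0,0],[-110,0,0],0.6]]'
python3 - <<'E'
from h import *
s=camera("side"); save(s,"s13.png",(180,120,380,270),4)
print(tool([.4646,-.358,.16],down(31)),tool([.4646,-.358,.09],down(31)))
E
```

```text
clock: 14.0
position: [0.4917, 0.0972, 0.1294]
ee_rot: [-0.017, 0.704, 0.021, 0.71]
ft_force: [1.0, -0.1, -0.8]
grip_width: 0.399
(array([-27.9,   0.4,  -0.2]), array([ -34.8, -452.8,  -50.1])) (array([-27.9,   0.4,  -0.2]), array([  35.2, -453.2,  -50.4]))
```

View pics/s13.png

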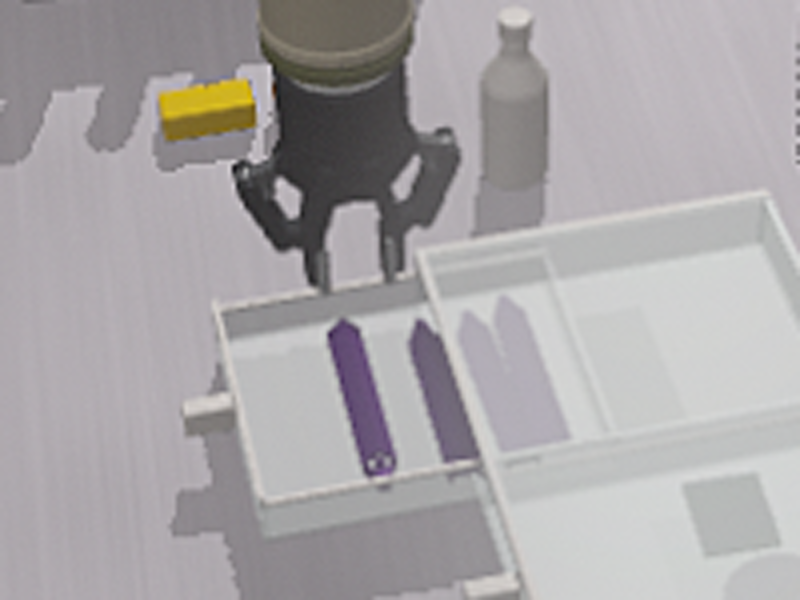

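```bash
python3 -m inch '[[[0,0,0],[-34,-50,-6],0.6],[[-28,0,0],[-34,-453,-50],0.6],[[-28,0,0],[-34,-453,-50],0.6],[[-28,0,0],[-34,-453,-50],0.6],[[-28,0,0],[-34,-453,-50],0.6],[[-28,0,0],[-34,-453,-50],0.6],[[-28,0,0],[-34,-453,-50],0.6],[[-28,0,0],[-34,-453,-50],0.6],[[-28,0,0],[35,-453,-50],0.6],[[-28,0,0],[35,-453,-50],0.6]]'
python3 - <<'E'
from h import *
s=camera("side"); save(s,"s14.png",(200,250,440,430),3.3)
t=camera("top"); save(t,"t14.png",(360,200,560,350),4)
print(tool([.4646,-.358,.002],down(31)))
E
```

```text
clock: 15.3
position: [0.462, -0.3565, 0.0855]
ee_rot: [-0.185, 0.682, 0.192, 0.681]
ft_force: [0.1, 0.6, -0.3]
grip_width: 0.4
(array([ 0.1,  0.3, -0.2]), array([87.5, -1.2, -0.8]))
```

View pics/s14.png

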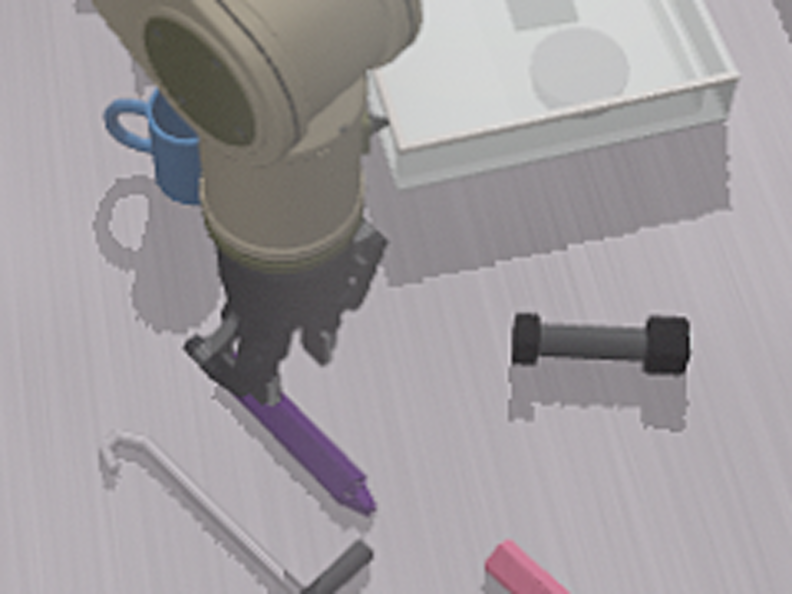

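View pics/t14.png

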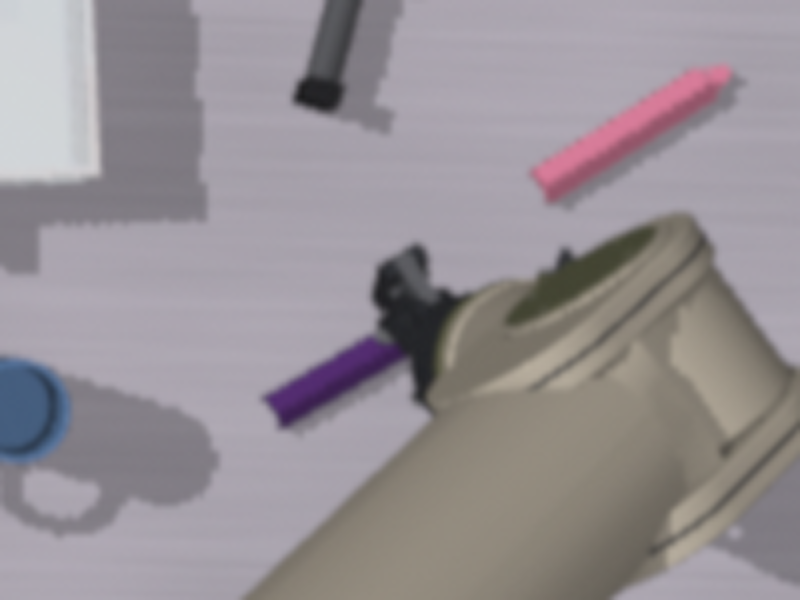

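```bash
python3 -m inch '[[[0,0,0],[50,-1,-1],0.6],[[0,0,0],[78,-1,-1],0.6],[[0,0,0],[84.5,-1,-1],0.6],[[0,0,0],[84.5,-1,-1],0.6],[[0,0,0],[84.5,-1,-1],0.9],[[0,0,0],[84.5,-1,-1],0.9],[[0,0,0],[84.5,-1,-1],0.9],[[0,0,0],[84.5,-1,-1],0.9]]' 50
```

```text
clock: 16.4
position: [0.4656, -0.3585, 0.0071]
ee_rot: [-0.188, 0.679, 0.191, 0.684]
ft_force: [-0.3, 1.2, 5.9]
grip_width: 0.241
```

```bash
python3 -m inch '[[[0,0,0],[0,0,0],0.66],[[0,0,0],[5,0,0],0.66],[[0,0,0],[5,0,0],0.66],[[0,0,0],[5,0,0],0.66],[[0,0,0],[5,0,0],0.9],[[0,0,0],[5,0,0],0.9],[[0,0,0],[5,0,0],0.9]]' 50
```

```text
clock: 17.27
position: [0.4656, -0.3587, 0.0023]
ee_rot: [-0.188, 0.679, 0.191, 0.684]
ft_force: [-0.4, -0.6, 3.0]
grip_width: 0.235
```

```bash
python3 -m inch '[[[0,0,0],[-50,0,0],0.9],[[0,0,0],[-110,0,0],0.9],[[0,0,0],[-160,0,0],0.9],[[0,0,0],[-160,0,0],0.9]]'
python3 - <<'E'
from h import *
s=camera("side"); save(s,"s15.png",(180,120,440,430),1.9)
t=camera("top")
# panel check: tab & tray position unchanged?
save(t,"t15.png",(210,190,330,330),4)
print(tool([.448,.094,.15],down(3.6)))
E
```

```text
clock: 17.77
position: [0.4662, -0.3609, 0.1658]
ee_rot: [-0.19, 0.677, 0.189, 0.685]
ft_force: [0.1, 0.1, -0.2]
grip_width: 0.239
(array([27.5,  0.4, -0.2]), array([ 14.4, 396.6, 219.6]))
```

View pics/s15.png

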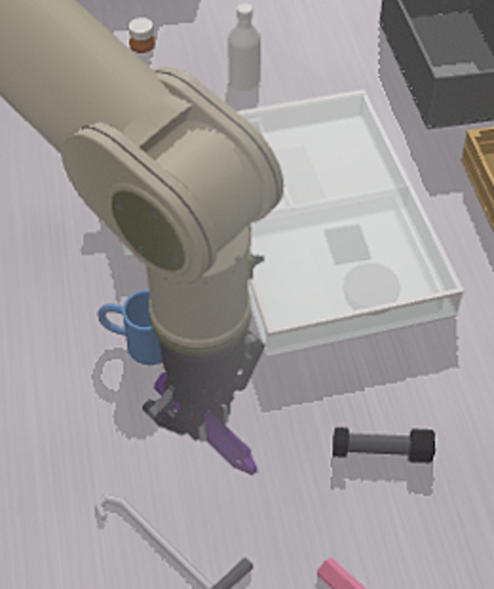

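View pics/t15.png

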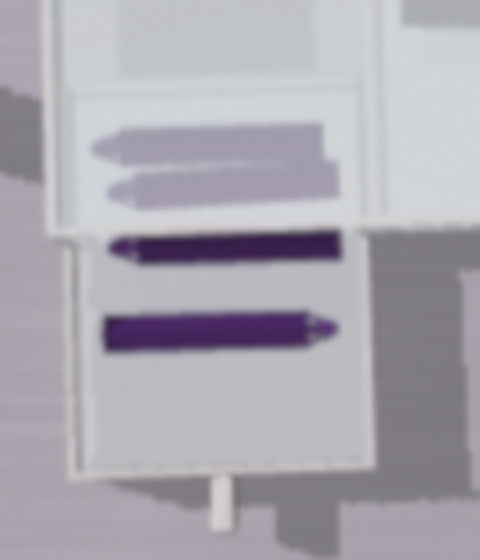

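```bash
python3 -m inch '[[[0,0,0],[14,50,28],0.9],[[27.5,0,0],[14,397,220],0.9],[[27.5,0,0],[14,397,220],0.9],[[27.5,0,0],[14,397,220],0.9],[[27.5,0,0],[14,397,220],0.9],[[27.5,0,0],[14,397,220],0.9],[[27.5,0,0],[14,397,220],0.9],[[27.5,0,0],[14,397,220],0.9],[[27.5,0,0],[14,397,220],0.9],[[27.5,0,0],[14,397,220],0.9]]'
python3 - <<'E'
from h import *
s=camera("side"); save(s,"s16.png",(180,120,380,270),4)
t=camera("top"); save(t,"t16.png",(210,190,330,330),4)
print("peg1 near edge",plane(t,[(210+221/4,190+350.5/4)],.011+.008).round(4),"panel inner",plane(t,[(210+221/4,190+466/4)],.047).round(4))
print(tool([.448,.094,.07],down(3.6)))
E
```

```text
clock: 19.12
position: [0.4475, 0.0941, 0.1494]
ee_rot: [-0.021, 0.705, 0.024, 0.708]
ft_force: [-0.1, -0.7, 0.7]
grip_width: 0.245
peg1 near edge [[0.4783 0.0937 0.019 ]] panel inner [[0.4113 0.0892 0.047 ]]
(array([-0.1,  0.3, -0.3]), array([79.8,  0.6, -0.3]))
```

View pics/s16.png

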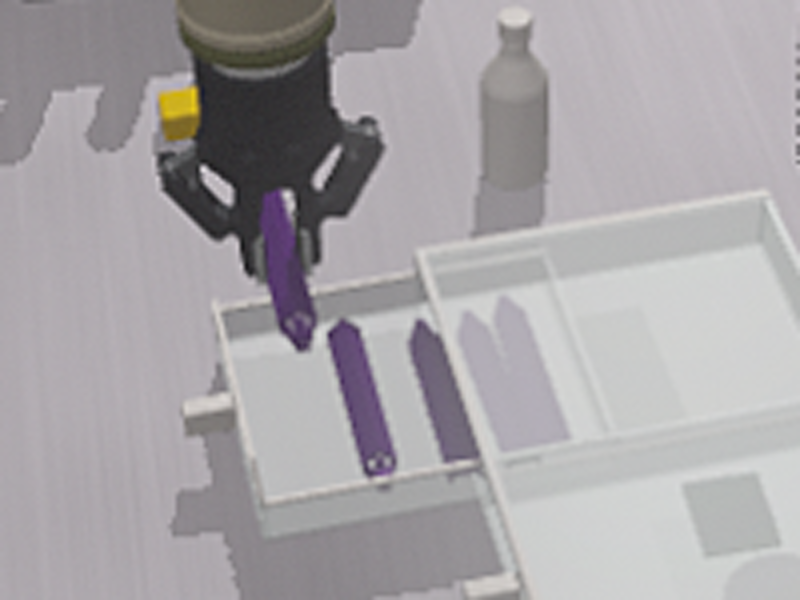

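View pics/t16.png

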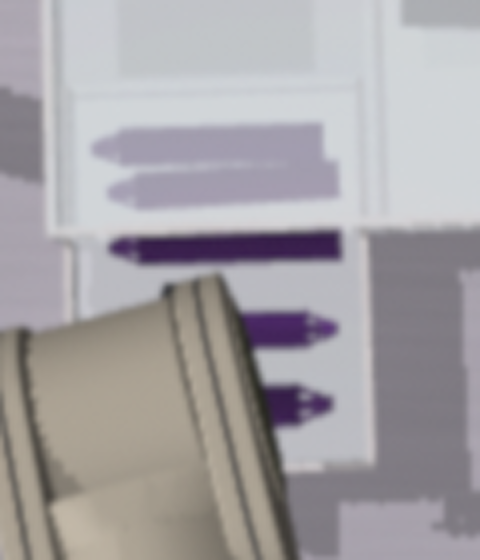

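```bash
python3 -m inch '[[[0,0,0],[50,0,-3],0.9],[[0,0,0],[85,0,-3],0.9],[[0,0,0],[100,0,-3],0.9],[[0,0,0],[115,0,-3],0.9],[[0,0,0],[125,0,-3],0.9],[[0,0,0],[132,0,-3],0.9],[[0,0,0],[134,0,-3],0.9],[[0,0,0],[134,0,-3],0.9]]'
python3 - <<'E'
from h import *
s=camera("side"); save(s,"s17.png",(180,120,380,270),4)
E
```

```text
clock: 20.23
position: [0.4458, 0.0935, 0.016]
ee_rot: [-0.02, 0.705, 0.023, 0.709]
ft_force: [-0.3, 0.2, -0.1]
grip_width: 0.24
```

View pics/s17.png

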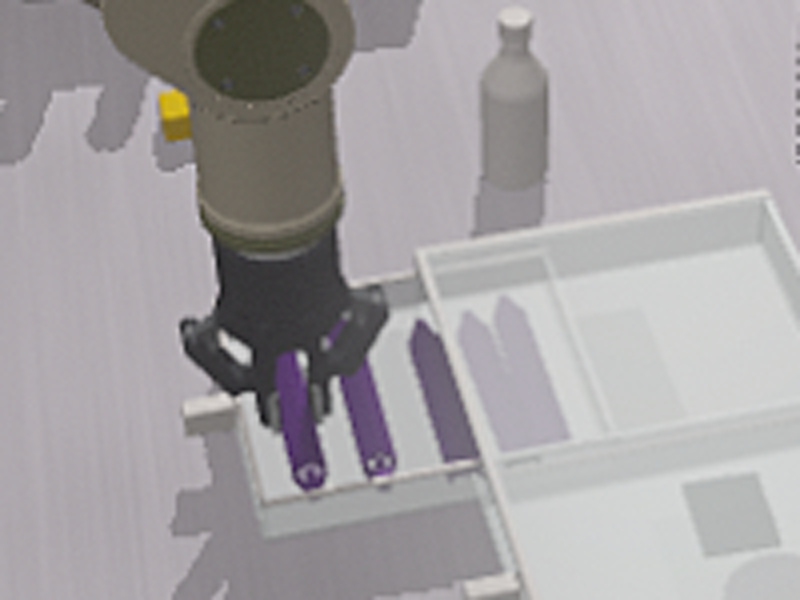

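Both clear. I'll go down 3 mm, release slightly and rise.

```bash
python3 -m inch '[[[0,0,0],[3,0,0],0.9],[[0,0,0],[3,0,0],0.9],[[0,0,0],[3,0,0],0.68],[[0,0,0],[3,0,0],0.68],[[0,0,0],[-15,0,0],0.68],[[0,0,0],[-60,0,0],0.68],[[0,0,0],[-110,0,0],0.8],[[0,0,0],[-110,0,0],1]]'
python3 - <<'E'
from h import *
s=camera("side"); save(s,"s18.png",(180,120,380,270),4)
# pushing spot: ahead of tab free end
d=np.array([.998,.0636,0]); tab=np.array([.3892,.0902,0]); 
o=readout.get_obs(); print(o["joint_pos"].round(2))
for k in(.03,.04): print((tab-d*k).round(4), tool(tab-d*k+[0,0,.1],down(3.6)))
print(tool(tab+[0,0,.1],down(93.6)))
E
```

```text
clock: 21.28
position: [0.4472, 0.0939, 0.1291]
ee_rot: [-0.018, 0.703, 0.025, 0.71]
ft_force: [-0.0, 0.3, -1.6]
grip_width: 0.007
[-1.24  0.02  0.97  2.06 -0.02  1.06 -0.2 ]
[0.3593 0.0883 0.    ] (array([-0.1,  0.5, -0.5]), array([ 26.6,  -0.4, -87.1]))
[0.3493 0.0877 0.    ] (array([-0.1,  0.5, -0.5]), array([ 26.5,  -0.4, -97.1]))
(array([-90.1,   0.7,   0. ]), array([ 26.9,  -0.4, -57.1]))
```

View pics/s18.png

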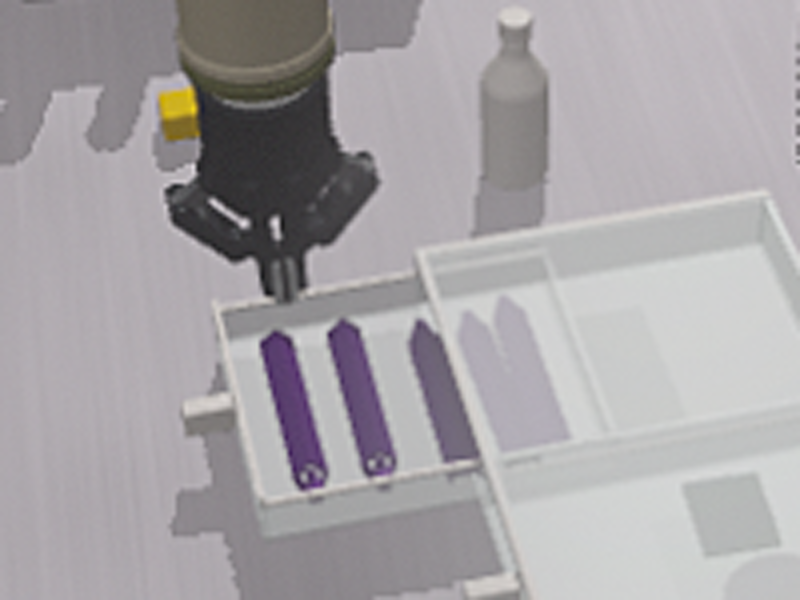

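Both pegs lie flat, at side-view pixels (253,222) and (270,219). I'll re-grip the tab to push the tray shut.

```bash
python3 -m inch '[[[-10,0,0],[10,0,-20],0.5],[[-20,0,0],[20,0,-40],0.5],[[-30,0,0],[27,0,-57],0.5],[[-40,0,0],[27,0,-57],0.5],[[-50,0,0],[27,0,-57],0.5],[[-60,0,0],[27,0,-57],0.5],[[-70,0,0],[27,0,-57],0.5],[[-80,0,0],[27,0,-57],0.5],[[-90,0,0],[27,0,-57],0.5],[[-90,0,0],[27,0,-57],0.5]]'
python3 - <<'E'
from h import *
print(tool([.388,.0902,.019],down(93.6)))
s=camera("side"); save(s,"s19.png",(180,120,380,270),4)
E
```

```text
clock: 22.58
position: [0.3886, 0.0904, 0.0992]
ee_rot: [-0.515, 0.481, 0.515, 0.488]
ft_force: [0.1, 0.5, -0.4]
grip_width: 0.502
(array([-0.1,  0.4,  0.4]), array([80.1,  1.2, -0.8]))
```

View pics/s19.png

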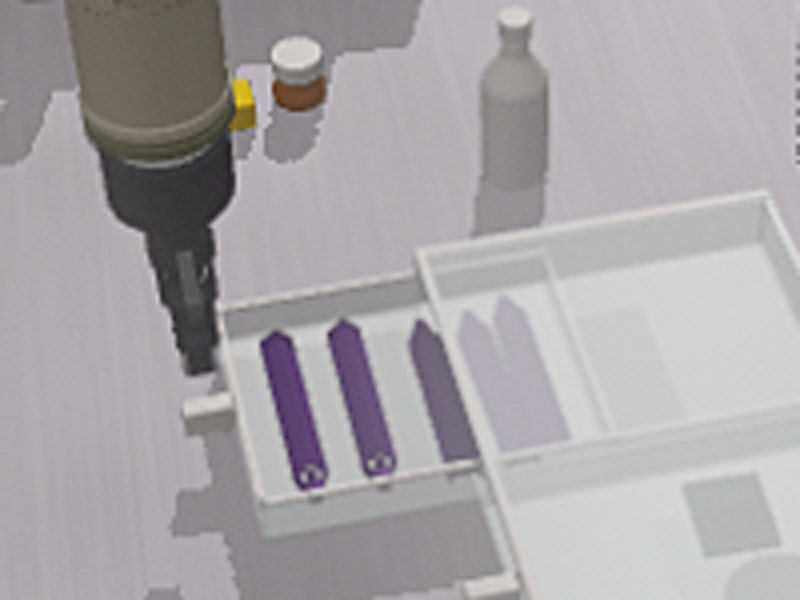

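```bash
python3 -m inch '[[[0,0,0],[50,1,0],0.5],[[0,0,0],[78,1,0],0.5],[[0,0,0],[80,1,0],0.5],[[0,0,0],[80,1,0],0.95],[[0,0,0],[80,1,0],0.95],[[0,0,0],[80,1,0],0.95],[[0,0,0],[80,1,0],0.95]]' 50
python3 - <<'E'
from h import *
print(tool([.5295,.0989,.021]))
E
```

```text
clock: 23.5
position: [0.3889, 0.0904, 0.0204]
ee_rot: [-0.513, 0.481, 0.515, 0.49]
ft_force: [1.4, -8.8, 1.8]
grip_width: 0.157
(array([0., 0., 0.]), array([   0.5, -140.9,    0.5]))
```

Gripped. I'll push 138 mm gently, then creep the rest.

```bash
python3 -m inch '[[[0,0,0],[0,-10,0],0.95],[[0,0,0],[0,-28,0],0.95],[[0,0,0],[0,-48,0],0.95],[[0,0,0],[0,-68,0],0.95],[[0,0,0],[0,-88,0],0.95],[[0,0,0],[0,-108,0],0.95],[[0,0,0],[0,-124,0],0.95],[[0,0,0],[0,-134,0],0.95],[[0,0,0],[0,-138,0],0.95],[[0,0,0],[0,-138,0],0.95]]'
python3 -m inch '[[[0,0,0],[0,-2,0],0.95],[[0,0,0],[0,-3,0],0.95],[[0,0,0],[0,-4,0],0.95],[[0,0,0],[0,-4,0],0.95]]'
```

```text
clock: 24.75
position: [0.524, 0.0989, 0.0208]
ee_rot: [-0.512, 0.482, 0.516, 0.489]
ft_force: [2.4, -0.0, -30.4]
grip_width: 0.151
clock: 25.25
position: [0.5275, 0.0991, 0.0208]
ee_rot: [-0.512, 0.482, 0.516, 0.489]
ft_force: [-2.0, -2.7, -24.5]
grip_width: 0.152
```

```bash
python3 -m inch '[[[0,0,0],[1,-1,0],0.95],[[0,0,0],[1,-2,0],0.95],[[0,0,0],[1,-3,0],0.95],[[0,0,0],[1,-3,0],0.95]]'
python3 - <<'E'
from h import *
s=camera("side"); save(s,"s20.png",(200,120,440,320),3.3)
E
```

```text
clock: 25.75
position: [0.5285, 0.0992, 0.0205]
ee_rot: [-0.51, 0.483, 0.518, 0.488]
ft_force: [-20.5, -2.6, 5.6]
grip_width: 0.153
```

View pics/s20.png

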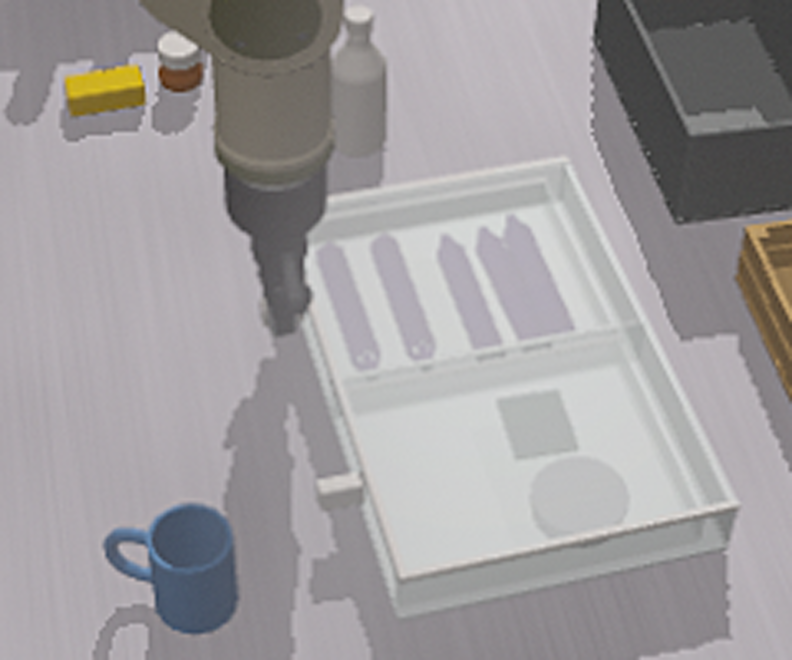

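The stop reaction is -20 N in x, so the tray is shut. I'll unload, release and rise, then check.

```bash
python3 -m inch '[[[0,0,0],[0,-0.5,0],0.95],[[0,0,0],[0,-0.5,0],0.6],[[0,0,0],[0,-0.5,0],0.5],[[0,0,0],[0,-0.5,0],0.5],[[0,0,0],[-50,-0.5,0],0.5],[[0,0,0],[-110,0,0],0.5],[[0,0,0],[-170,60,0],0.5],[[0,0,0],[-190,90,100],0.5],[[0,0,0],[-190,90,180],0.5],[[0,0,0],[-190,90,180],0.5]]'
python3 -m inch '[[[0,0,0],[0,0,80],0.5],[[0,0,0],[0,0,80],0.5],[[0,0,0],[0,0,80],0.5]]'
python3 - <<'E'
from h import *
s=camera("side"); save(s,"s21.png",(180,100,460,460),1.6)
t=camera("top"); save(t,"t21.png",(100,130,540,380),1.8)
tip=[]
for x0,x1 in((257,272),(336,351)):
    V=cv2.cvtColor(t["pixels"],cv2.COLOR_RGB2HSV)[240:270,x0:x1,2].max(1); print(V.tolist())
E
```

```text
clock: 27.05
position: [0.4334, 0.2572, 0.2113]
ee_rot: [-0.509, 0.482, 0.519, 0.49]
ft_force: [0.2, 0.4, 0.7]
grip_width: 0.498
clock: 27.42
position: [0.4288, 0.3383, 0.2128]
ee_rot: [-0.51, 0.481, 0.519, 0.489]
ft_force: [0.1, -1.2, 0.3]
grip_width: 0.499
[217, 217, 217, 217, 216, 214, 210, 199, 184, 183, 202, 210, 212, 212, 212, 212, 212, 211, 211, 211, 210, 202, 183, 173, 173, 174, 175, 175, 177, 178]
[217, 217, 216, 214, 210, 194, 175, 193, 208, 213, 213, 213, 213, 213, 213, 212, 213, 212, 208, 185, 172, 172, 172, 173, 174, 174, 174, 174, 173, 173]
```

View pics/s21.png

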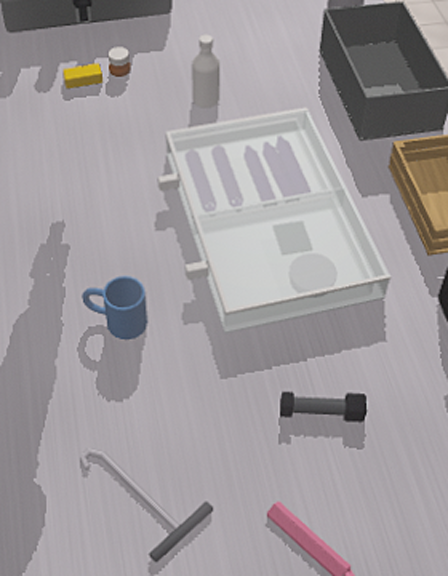

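View pics/t21.png

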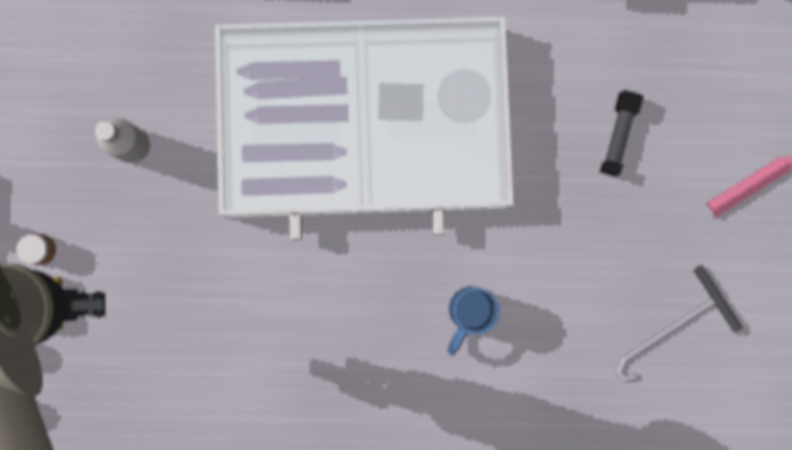

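```bash
python3 - <<'E'
from h import *
a=cv2.imread("pics/top0.png"); t=camera("top"); b=t["pixels"][:,:,::-1]
for nm,img in(("before",a),("now",b)):
    g=cv2.cvtColor(img,cv2.COLOR_BGR2GRAY).astype(float)
    for x in(263,343): print(nm,x,g[244:268,x].round().astype(int).tolist())
d=np.abs(a.astype(int)-b).max(2)[240:252,222:300]; print("front strip diff",d.mean(1).round(1))
o=readout.get_obs(); print(o["clock"],o["joint_velocities"].round(3))
E
```

```text
before 263 [208, 206, 199, 179, 156, 161, 182, 198, 202, 202, 202, 202, 202, 202, 202, 201, 201, 193, 170, 151, 157, 162, 162, 163]
before 343 [192, 171, 162, 181, 198, 202, 202, 201, 201, 201, 201, 200, 200, 200, 195, 176, 153, 155, 160, 160, 161, 162, 162, 162]
now 263 [213, 211, 204, 183, 159, 164, 187, 204, 208, 208, 208, 207, 208, 207, 207, 207, 205, 198, 175, 155, 161, 166, 167, 168]
now 343 [197, 176, 167, 186, 203, 207, 207, 207, 207, 206, 206, 206, 205, 205, 200, 180, 157, 159, 164, 164, 165, 166, 166, 166]
front strip diff [5.2 5.6 5.6 5.5 5.7 5.6 5.6 5.4 4.8 4.4 4.  3.9]
27.575 [ 0.003 -0.009  0.002  0.003 -0.004 -0.    -0.001]
```

The tab and front-edge profiles match the starting picture to a fraction of a pixel, apart from a uniform change in brightness. The tray is fully shut, so I'm handing in.

```bash
python3 - <<'E'
from workcell import manip
print(manip.hand_in())
E
```

```text
the job is handed in; nothing more can be done
None
```

I did the job in the order asked and handed it in at about 27.6 s. The blue mug was in the left tray's path, so I stood it upright in front of the right tray. I then pulled the left tray out about 140 mm, laid both stray pegs flat in it, and pushed it shut by its tab until it met the stop (about 20 N).

**Last checks:**
- **Pegs:** all five purple pegs are in the left tray, with the two strays lying flat.
- **Trays:** both tabs' edges match the first picture to a fraction of a pixel, so both trays are shut.
- **Other things:** the mug is upright and clear of the trays, and the pink look-alike and the other things I could see are where they were. In the last top view the arm partly hid the wax block, but the side view shows it in place.

**Off plan:**
- **Peg2 grip:** the first grip sat about 5 mm high, so I re-gripped it lower before lifting.
- **Push force:** the wrist read about 30 N vertically for a moment while the fingers held the tab. It had gone by the end of the push.

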